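# Tip the carrot ends from the prep tray into the food-waste caddy

### The job

Open the food-waste caddy's lid right up, draw the wooden prep tray out from under the riser shelf with its four carrot ends still on it, and tip it over the caddy so that they all slide off its open end into the caddy, without the fingers touching them. Then put the empty tray flat back under the shelf, at least half-way in, and shut the caddy's lid. Leave the small brown bottle and the purple-lidded jar where they stand.

Things in the scene. Friction and masses are not known exactly. Their poses are not given: they have to be found in the camera images.
- prep_tray: Wooden prep tray, 0.30 kg; origin in the underside of its floor, z up, x towards its open end (away from the robot at the start). Floor 7 mm thick, x -80 to +95 mm, y +-70 mm; side walls 8 mm thick, 25 mm high, x -82 to +83 mm; no wall at the open end. At x -80 mm stands the grip wall: 140 mm wide, 9 mm thick, flared outward 30 degrees from vertical, its top edge at x -108, z 52 mm.
- tray_grip (a point): TCP place to pinch the grip wall, fingers along its slope (tool leaning 30 degrees back from the shelf, pointing down and along the tray's +x; closing across the wall). At x -104.5, y 0, z 46.4 mm of the tray's frame, in the wall's middle plane, 7 mm below its top; axes as the tray's. Open the fingers about 45 mm: 45 mm are free between wall and carrots. Grip it with 45 N or more.
- tray_lip (a point): On the tray: the middle of the open end, on the floor's upper face, at x 95, y 0, z 7 mm of the tray's frame. Axes as the tray's. The carrots slide or roll off when the tray is tipped some 40 to 55 degrees, this end down.
- riser_front (a point): Fixed riser shelf: pale board on two dark steel side frames, 200 mm deep, 220 mm wide, underside at 109 mm, top at 125 mm, 188 mm free between the frames. This point: on the worktop under the middle of its front edge; its x points in under the shelf, y along the edge, z up. The tray stands under it, carrots covered, its grip wall out 40 to 65 mm in front. Three jars, up to 150 mm, fixed on it.
- caddy: Grey food-waste caddy, open box under a hinged lid; stands firm, does not slide. Outside 155 mm (x) by 165 mm (y), rim 120 mm high, walls 4 mm; origin in the centre of its underside, z up. Its front (the lid's tab) is at -x, the lid's hinge at +x; -x looks to the robot's right.
- caddy_lid (a joint): Angle of the caddy's green lid: 0 shut, 1.57 upright, 1.75 its stop. It may start a little ajar. A stiff hinge (0.16 N m) holds it wherever it is left; 1 to 2 N at the tab move it.
- lid_hinge (a point): Point on the lid's hinge axis, at the middle of the caddy's rear rim (x 77.5, y 0, z 120 mm of the caddy's frame); the axis runs along the caddy's y. Axes as the caddy's.
- lid_tab (a point): Middle of the free part of the lid's tab: 34 mm wide along the caddy's y, 8 mm thick, sticking out 38 mm beyond the lid's edge. 186 mm from the hinge axis and 5 mm above the lid's underside. Pinch it across its width from above; it can pivot between the pads as the lid swings. x of its axes points from tab to hinge.
- carrot_1_mid (a point): Middle of a peeled orange carrot end, about 50 mm across, 45 mm high, 45 g; four of them stand two and two on the tray.
- carrot_2_mid (a point): Middle of a peeled orange carrot end, about 50 mm across, 45 mm high, 45 g; four of them stand two and two on the tray.
- carrot_3_mid (a point): Middle of a peeled orange carrot end, about 50 mm across, 45 mm high, 45 g; four of them stand two and two on the tray.
- carrot_4_mid (a point): Middle of a peeled orange carrot end, about 50 mm across, 45 mm high, 45 g; four of them stand two and two on the tray.
- pill_bottle: Small brown bottle with a white cap, 50 mm across, 90 mm high, between caddy and shelf; origin under its centre; bystander, loose. Behind it and behind the caddy, from about 0.56 m ahead of the robot, stands a fixed heap of bowls and jars up to 270 mm high: turn the loaded tray on the robot's side of it. Fixed flowers, up to 340 mm high, stand to the right of the shelf's front (beyond y -0.47).
- storage_jar: Squat jar with a purple lid, 77 mm across, 101 mm high, at the far left; origin under its centre; bystander, loose.

How it is judged:
By the outcome, as a careful person would: the job done as asked, in the order asked, and still so for the second after the job is handed in, with the robot touching nothing.
It also fails if it takes over 72 s, if anything falls off the work surface, if the arm or the gripper's body presses on something with over 40 N, if the wrist force passes 120 N, or if a joint passes its speed limit or range.

### The arm

A 6-joint arm with a two-finger parallel gripper is mounted at the origin on a cart in front of the work surface, level with it; the furniture and walls round the work are solid. World frame = base frame: x ahead of the robot, y to its left, z up, the work surface at z = 0. Lengths are in m, angles in degrees, forces in N, time in s.
With the tool pointing down it reaches from about 0.15 to 0.775 m from the base axis. Payload 6.1 kg.
Tool frame: the origin (TCP) lies between the finger pads, 19 mm behind the fingertips; this is the grasp point; z points along the fingers, y is the line along which they close (so a half turn about z gives the same grasp; the last joint's range is limited). The gripper opens to 85 mm and grips with 20 to 120 N. Pads are 22 mm wide; open, the fingers measure 114 mm over their backs; the gripper's body (76 mm by 85 mm) begins 54 mm behind the grasp point. The pads swing forward as they close: fully open they stand 13 mm farther back than shut.
Start: joints at [-67.838, 7.208, -2.269, 80.523, 0, 90], TCP at [0.198, -0.486, 0.25] pointing down, gripper open.
Joint ranges: [-155.77, 155.77], [-54.66, 111.73], [-72.52, 77.12], [-102.08, 115.82], [-83.92, 84.16], [-180, 180]. Speed limits (degrees/s): [136.94, 136.94, 172.46, 180, 180, 180].

### API

Orientations are given as [roll, pitch, yaw] about the fixed x, y, z axes, in that order (R = Rz(yaw) Ry(pitch) Rx(roll)).
In Python, from station import readout, eyes, sign_off, models gives the robot as it stands.
- The arm moves only by the shell command python3 -m inch 'ROWS' [OPENING]. ROWS is JSON, a list of rows, each an object of numbers: "x", "y", "z": the shift along the world's x, y, z in m; "rx", "ry", "rz": the turn, a rotation vector about the world's x, y, z in rad. A call has 1 to 10 rows; each row shifts and turns the commanded pose from where the row before left it; what a row does not reach is not made up. A row lasts 1/10 s, in which the tool goes at most 50 mm and 8.59 degrees, less where a joint would pass 70% of its speed; a pose out of reach is approached as far as the arm can. A call with a gripper value outside its range is refused whole. OPENING is the closure in counts, from 0 (fully open) to 255 (shut), set as the call begins (- or left out, the last holds). The fingers move at their own pace and stop on an object; the grip force is fixed at half the most. Time passes only in rows, so rows that do not move let the fingers close. It gives the time, the measured TCP pose, the force, the opening and the grip force at its end, in the units of the state.
- readout.read_state(): the state, without advancing time (a new reading comes with each control period).
- eyes.get_image(name): name is "scene" or "top" or "wrist"; returns a dict with "frame" (420x560x3 uint8, blue, green, red), "intrinsics" (3x3 intrinsics, pixels), "origin" and "rotation" of the camera in the world; the wrist camera has in their place "mount" (4x4, takes a point from camera to tool coordinates, whose origin is the TCP and whose axes are the flange's). Camera axes: x right, y up, looking along -z (the intrinsics and any distortion apply to the point x, -y, -z); pixel columns grow to the right and rows downward; lengths in m; the calibration is good to about 2 mm. The wrist camera is an equidistant fisheye: a pixel r from the principal point sees the ray r / f radians off the axis. A picture is of the moment at which its call begins: read the wrist's pose just before it. There is no depth.
- sign_off(): hands the job in; it is judged then, once.
Trained networks look in a picture, given as the dict that the camera call returned (one of the last four; its "shot" number tells which), for a name from the list of things; names that differ only in an ending like _2 or _b are one class to them, and where a whole thing is asked for, a point or a joint stands for the part that bears it (a point fixed in the world has none). Each returns a list of dicts, best first, with "confidence" (0 to 1); they miss things now and then, are a little off and sometimes report something else, mostly with a low value. They report only what shows in the picture. A call takes as long as a camera call.
- models.boxes_of(picture, name): "xyz" ([x, y, z] in m, in world coordinates, good to about 4 mm: the middle of the surface that is visible of it).
- models.mark_of(picture, name): "xyz" ([x, y, z] in m, in world coordinates, good to about 4 mm: a listed point, or the origin of a listed thing).
The state is a dict: "t": time; "joint_pos": joint angles; "qd": joint speeds; "joint_efforts": joint torques, N m; "tool_pos": TCP position; "tcp_rot": TCP orientation; "ft_force": force on the tool from outside, world axes, zero at the start; "moment": the same for the moment, N m; "grip_width": opening from 0.0 (shut) to 1.0 (fully open); "grasp_force": force on a finger pad.
Only numpy, scipy, OpenCV 4.12 (cv2) and the standard library are available. Lean on these libraries where they do the work, as an engineer would, in place of code of your own. Each camera call takes 0.05 s, during which the arm holds its last target. There are 200 camera calls.

## Working session

There is one attempt and no reset: what is moved stays moved. The work goes in short steps, Python scripts to look and compute and a shell command to move; the robot and the scene stay as the last step left them, time stands still between calls to the robot, and variables do not carry over. Pictures are saved under pics/ and viewed, at most 13 in all, crops included, and the job is handed in when it is done.

```bash
ls; mkdir -p pics; cat > h.py <<'E'
import numpy as np,cv2
from station import readout,eyes,models
def look(cam,names=(),save=None,n=4,conf=.3):
    p=eyes.get_image(cam)
    if save: cv2.imwrite('pics/'+save,p['frame'])
    for k,m in names:
        f=getattr(models,m)
        r=f(p,k)
        print(cam,k,m,[(np.round(d['xyz'],3).tolist(),round(d['confidence'],2)) for d in r[:n] if d['confidence']>conf])
    return p
E
python3 - <<'E'
from h import *
s=readout.read_state();print({k:np.round(v,3).tolist() for k,v in s.items()})
N=[(k,'mark_of') for k in 'prep_tray tray_grip tray_lip riser_front caddy lid_hinge lid_tab carrot_1_mid pill_bottle storage_jar'.split()]
look('scene',N,'s1.png');look('top',N,'t1.png')
E
```

```text
pics
{'t': 0.0, 'joint_pos': [-67.839, 7.241, -2.329, 80.524, 0.0, 90.0], 'qd': [-0.012, 0.012, -0.043, 0.007, -0.145, 0.054], 'joint_efforts': [-0.0, -43.592, 35.292, 0.018, -0.0, -0.0], 'tool_pos': [0.198, -0.486, 0.249], 'tcp_rot': [-179.906, -0.0, 22.162], 'ft_force': [0.284, 1.112, -0.371], 'moment': [0.027, -0.032, -0.005], 'grasp_force': 0.0, 'grip_width': 1.002}
scene prep_tray mark_of [([0.56, -0.398, 0.001], 0.58)]
scene tray_grip mark_of [([0.459, -0.377, 0.044], 0.57)]
scene tray_lip mark_of [([0.654, -0.421, 0.009], 0.65)]
scene riser_front mark_of [([0.611, -0.448, 0.026], 0.58), ([0.655, -0.426, 0.006], 0.5), ([0.445, -0.113, 0.003], 0.49)]
scene caddy mark_of [([0.442, -0.109, 0.004], 0.88)]
scene lid_hinge mark_of [([0.472, -0.036, 0.122], 0.93)]
scene lid_tab mark_of [([0.416, -0.211, 0.128], 0.81)]
scene carrot_1_mid mark_of []
scene pill_bottle mark_of [([0.517, -0.245, 0.002], 0.69), ([0.623, -0.385, 0.031], 0.57), ([0.653, -0.422, 0.007], 0.43)]
scene storage_jar mark_of [([0.563, 0.382, -0.001], 0.87)]
top prep_tray mark_of [([0.564, -0.397, -0.002], 0.55)]
top tray_grip mark_of [([0.46, -0.376, 0.044], 0.76)]
top tray_lip mark_of []
top riser_front mark_of []
top caddy mark_of [([0.445, -0.109, 0.002], 0.6)]
top lid_hinge mark_of [([0.474, -0.036, 0.124], 0.88)]
top lid_tab mark_of [([0.41, -0.212, 0.131], 0.81)]
top carrot_1_mid mark_of [([0.464, -0.376, 0.048], 0.41)]
top pill_bottle mark_of [([0.521, -0.248, 0.0], 0.61)]
top storage_jar mark_of [([0.567, 0.381, 0.003], 0.57)]
```

View pics/s1.png

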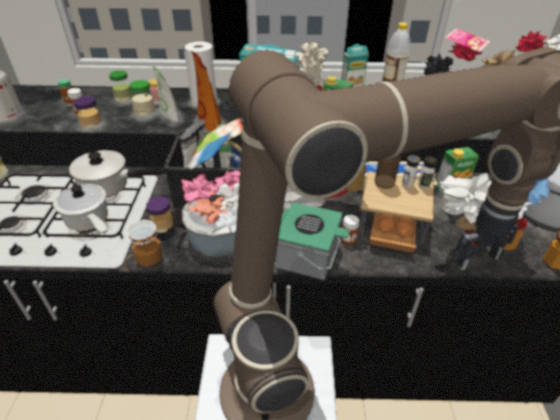

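View pics/t1.png

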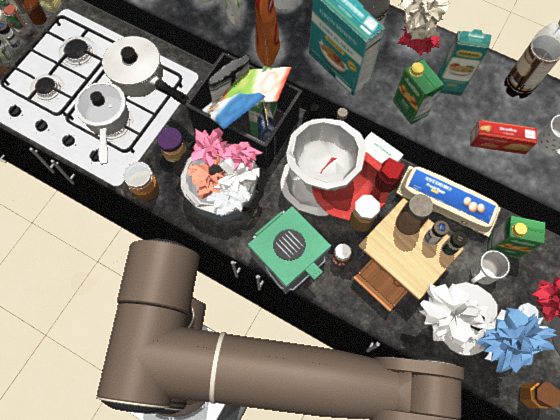

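The scene view shows the closed green caddy lid (around 312,225), the shelf with the tray under it (395,230) and the small bottle (350,228). The top view matches: tab at (315,270), bottle at (342,255), grip wall at (375,292). The tray's yaw is about -13° and the caddy's about 70°. I'm moving above the tab now.

```bash
python3 -m inch '[{"x":0.027,"y":0.034,"rz":0.105},{"x":0.027,"y":0.034,"rz":0.105},{"x":0.027,"y":0.034,"rz":0.105},{"x":0.027,"y":0.034,"rz":0.105},{"x":0.027,"y":0.034,"rz":0.105},{"x":0.027,"y":0.034,"rz":0.105},{"x":0.027,"y":0.034,"rz":0.105},{"x":0.026,"y":0.036,"z":-0.02,"rz":0.105},{},{}]' 90
python3 - <<'E'
from h import *
s=readout.read_state();print({k:np.round(s[k],3).tolist() for k in ('joint_pos','tool_pos','tcp_rot','grip_width','ft_force')})
look('wrist',[(k,'mark_of') for k in ('lid_tab','lid_hinge','caddy')],'w1.png')
N=[(k,'mark_of') for k in 'tray_grip tray_lip prep_tray riser_front lid_tab lid_hinge'.split()]
look('top',N)
E
```

```text
{'joint_pos': [-67.837, 7.204, -2.268, 80.522, 0.001, 90.001], 'tool_pos': [0.198, -0.486, 0.25], 'tcp_rot': [179.995, -0.001, 22.162], 'grip_width': 1.001, 'ft_force': [0.17, -0.127, 0.102]}
wrist lid_tab mark_of []
wrist lid_hinge mark_of []
wrist caddy mark_of []
top tray_grip mark_of [([0.462, -0.375, 0.045], 0.7)]
top tray_lip mark_of []
top prep_tray mark_of [([0.564, -0.396, -0.004], 0.9)]
top riser_front mark_of []
top lid_tab mark_of [([0.412, -0.211, 0.127], 0.88), ([0.549, -0.428, 0.027], 0.52)]
top lid_hinge mark_of [([0.477, -0.036, 0.124], 0.95)]validation failed for argument at $[0]...
```

```bash
python3 -m inch '[{"x":0.027,"y":0.034,"z":0,"rx":0,"ry":0,"rz":0.105},{"x":0.027,"y":0.034,"z":0,"rx":0,"ry":0,"rz":0.105},{"x":0.027,"y":0.034,"z":0,"rx":0,"ry":0,"rz":0.105},{"x":0.027,"y":0.034,"z":0,"rx":0,"ry":0,"rz":0.105},{"x":0.027,"y":0.034,"z":0,"rx":0,"ry":0,"rz":0.105},{"x":0.027,"y":0.034,"z":0,"rx":0,"ry":0,"rz":0.105},{"x":0.027,"y":0.034,"z":0,"rx":0,"ry":0,"rz":0.105},{"x":0.026,"y":0.036,"z":-0.02,"rx":0,"ry":0,"rz":0.105}]' 90; python3 -m inch --help | head -30
```

```text
t: 2.45
tool_pos: [0.4151, -0.2113, 0.2322]
tcp_rot: [179.7, 0.0, 70.5]
ft_force: [0.8, -0.5, 0.4]
grip_width: 0.646
grasp_force: 0.0invalid input: not JSON, or not a number
```

```bash
python3 - <<'E'
from h import *
s=readout.read_state();print({k:np.round(s[k],3).tolist() for k in ('joint_pos','tool_pos','tcp_rot')})
p=look('wrist',[('lid_tab','mark_of'),('lid_hinge','mark_of')],'w1.png')
print(p['mount'],p['intrinsics'])
E
```

```text
{'joint_pos': [-26.977, 0.603, -11.623, 77.477, -0.007, 82.495], 'tool_pos': [0.415, -0.211, 0.232], 'tcp_rot': [179.706, 0.046, 70.527]}
wrist lid_tab mark_of [([0.415, -0.215, 0.13], 0.69)]
wrist lid_hinge mark_of []
[[ 2.64708260e-04  9.58787143e-01  2.84125225e-01  7.29879156e-02]
 [ 9.99999718e-01 -5.40958743e-05 -7.49112497e-04  3.93962200e-04]
 [-7.02869429e-04  2.84125343e-01 -9.58786887e-01 -1.24004905e-01]
 [ 0.00000000e+00  0.00000000e+00  0.00000000e+00  1.00000000e+00]] [[325.1922621    0.         278.07088947]
 [  0.         325.1922621  208.40165954]
 [  0.           0.           1.        ]]
```

View pics/w1.png

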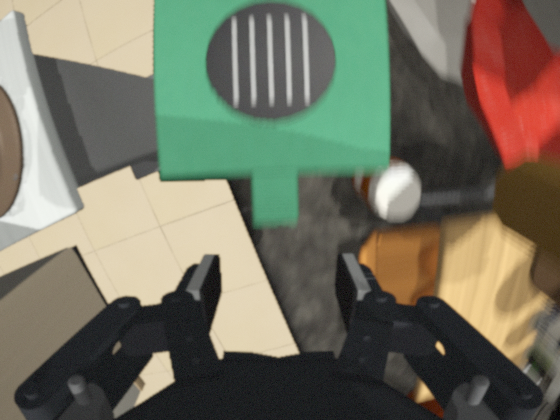

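The view shows the tab at (275,200), centred between the fingers (218 and 340), with the brown bottle at (395,190) clear of them. I'll descend and look again.

```bash
python3 -m inch '[{"x":-0.002,"y":0.002,"z":-0.034,"rx":0,"ry":0,"rz":0},{"x":0,"y":0,"z":-0.032,"rx":0,"ry":0,"rz":0},{"x":0,"y":0,"z":0,"rx":0,"ry":0,"rz":0},{"x":0,"y":0,"z":0,"rx":0,"ry":0,"rz":0}]'
python3 - <<'E'
from h import *
s=readout.read_state();print({k:np.round(s[k],4).tolist() for k in ('tool_pos','tcp_rot')})
p=look('wrist',[('lid_tab','mark_of')],'w2.png')
E
```

```text
t: 3.0
tool_pos: [0.4105, -0.2108, 0.1647]
tcp_rot: [-180.0, 0.0, 70.2]
ft_force: [0.1, -0.7, 0.2]
grip_width: 0.645
grasp_force: 0.0
{'tool_pos': [0.4105, -0.2108, 0.1647], 'tcp_rot': [-179.9687, 0.0064, 70.1968]}
wrist lid_tab mark_of [([0.414, -0.215, 0.129], 0.84)]
```

View pics/w2.png

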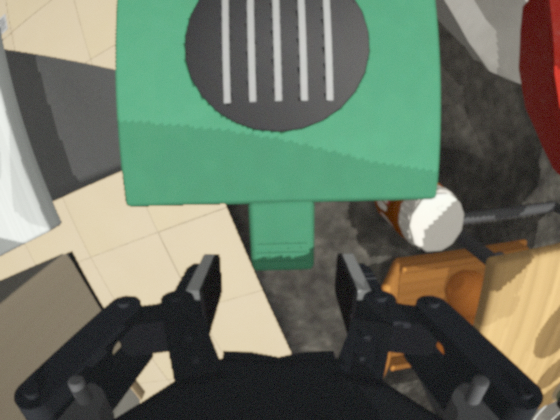

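The tab now spans rows 205–270 and is 33 mm wide, as it should be. By pixels its middle is a few mm towards the hinge from the TCP. I'll grip with a small correction.

```bash
python3 -m inch '[{"x":0.003,"y":0.002,"z":-0.015,"rx":0,"ry":0,"rz":0},{"x":0,"y":0,"z":-0.015,"rx":0,"ry":0,"rz":0},{"x":0,"y":0,"z":0,"rx":0,"ry":0,"rz":0}]'
python3 -m inch '[{"x":0,"y":0,"z":0,"rx":0,"ry":0,"rz":0},{"x":0,"y":0,"z":0,"rx":0,"ry":0,"rz":0},{"x":0,"y":0,"z":0,"rx":0,"ry":0,"rz":0},{"x":0,"y":0,"z":0,"rx":0,"ry":0,"rz":0},{"x":0,"y":0,"z":0,"rx":0,"ry":0,"rz":0},{"x":0,"y":0,"z":0,"rx":0,"ry":0,"rz":0}]' 255
python3 -c "
import numpy as np
# TCP path relative: radius r, start angle small, dir
a0=np.radians(2);r=.187
for d in range(2,100,12):
  a=np.radians(d);print(d,np.round([r*(np.cos(a0)-np.cos(a)),r*(np.sin(a)-np.sin(a0))],3))"
```

```text
t: 3.4
tool_pos: [0.4139, -0.2084, 0.1341]
tcp_rot: [-180.0, 0.0, 70.3]
ft_force: [0.5, 0.1, -0.4]
grip_width: 0.648
grasp_force: 0.0
t: 4.0
tool_pos: [0.4135, -0.2084, 0.1344]
tcp_rot: [-180.0, 0.0, 70.3]
ft_force: [-5.7, -1.4, 1.1]
grip_width: 0.378
grasp_force: 59.4
2 [0. 0.]
14 [0.005 0.039]
26 [0.019 0.075]
38 [0.04  0.109]
50 [0.067 0.137]
62 [0.099 0.159]
74 [0.135 0.173]
86 [0.174 0.18 ]
98 [0.213 0.179]
```

```bash
python3 -c "
import numpy as np
a=np.radians(np.arange(2,100,6));r=.183
h=-r*np.cos(a);z=r*np.sin(a)
for i in range(16): print(int(2+6*i+6),round(.337*(h[i+1]-h[i]),4),round(.941*(h[i+1]-h[i]),4),round(z[i+1]-z[i],4))"
```

```text
8 0.0006 0.0016 0.0191
14 0.0012 0.0034 0.0188
20 0.0019 0.0053 0.0183
26 0.0025 0.007 0.0176
32 0.0031 0.0087 0.0168
38 0.0037 0.0103 0.0157
44 0.0042 0.0118 0.0145
50 0.0047 0.0132 0.0131
56 0.0052 0.0144 0.0115
62 0.0055 0.0155 0.0099
68 0.0059 0.0163 0.0081
74 0.0061 0.017 0.0062
80 0.0063 0.0176 0.0043
86 0.0064 0.0179 0.0023
92 0.0065 0.018 0.0003
98 0.0064 0.018 -0.0017
```

```bash
python3 -m inch '[{"x":0.0006,"y":0.0016,"z":0.0191,"rx":0,"ry":0,"rz":0},{"x":0.0012,"y":0.0034,"z":0.0188,"rx":0,"ry":0,"rz":0},{"x":0.0019,"y":0.0053,"z":0.0183,"rx":0,"ry":0,"rz":0},{"x":0.0025,"y":0.007,"z":0.0176,"rx":0,"ry":0,"rz":0},{"x":0.0031,"y":0.0087,"z":0.0168,"rx":0,"ry":0,"rz":0},{"x":0.0037,"y":0.0103,"z":0.0157,"rx":0,"ry":0,"rz":0},{"x":0.0042,"y":0.0118,"z":0.0145,"rx":0,"ry":0,"rz":0},{"x":0.0047,"y":0.0132,"z":0.0131,"rx":0,"ry":0,"rz":0}]'
```

```text
t: 4.8
tool_pos: [0.4347, -0.1447, 0.2667]
tcp_rot: [-179.7, -0.2, 70.3]
ft_force: [-1.6, 6.8, -13.1]
grip_width: 0.376
grasp_force: 60.6
```

```bash
python3 -m inch '[{"x":0.0052,"y":0.0144,"z":0.0115,"rx":0,"ry":0,"rz":0},{"x":0.0055,"y":0.0155,"z":0.0099,"rx":0,"ry":0,"rz":0},{"x":0.0059,"y":0.0163,"z":0.0081,"rx":0,"ry":0,"rz":0},{"x":0.0061,"y":0.017,"z":0.0062,"rx":0,"ry":0,"rz":0},{"x":0.0063,"y":0.0176,"z":0.0043,"rx":0,"ry":0,"rz":0},{"x":0.0064,"y":0.0179,"z":0.0023,"rx":0,"ry":0,"rz":0},{"x":0,"y":0,"z":0,"rx":0,"ry":0,"rz":0}]'
```

```text
t: 5.5
tool_pos: [0.4682, -0.0455, 0.3092]
tcp_rot: [-179.5, -0.0, 70.4]
ft_force: [-13.8, 4.2, -2.3]
grip_width: 0.359
grasp_force: 58.9
```

```bash
python3 -m inch '[{"x":0.0065,"y":0.018,"z":0.0003,"rx":0,"ry":0,"rz":0},{"x":0.0048,"y":0.013,"z":-0.001,"rx":0,"ry":0,"rz":0},{"x":0,"y":0,"z":0,"rx":0,"ry":0,"rz":0}]'
python3 - <<'E'
from h import *
look('scene',[(k,'mark_of') for k in ('lid_tab','lid_hinge')],'s2.png')
E
```

```text
t: 5.8
tool_pos: [0.4834, -0.0161, 0.3099]
tcp_rot: [179.9, -0.1, 70.4]
ft_force: [0.5, -0.3, 0.7]
grip_width: 0.085
grasp_force: 0.0
scene lid_tab mark_of [([0.471, -0.034, 0.306], 0.75)]
scene lid_hinge mark_of [([0.472, -0.031, 0.122], 0.64)]
```

```bash
python3 -m inch '[{"x":0,"y":0,"z":0.045,"rx":0,"ry":0,"rz":0},{"x":0,"y":0,"z":0.015,"rx":0,"ry":0,"rz":0},{"x":-0.010,"y":-0.028,"z":0,"rx":0,"ry":0,"rz":0},{"x":-0.010,"y":-0.028,"z":0,"rx":0,"ry":0,"rz":0},{"x":0,"y":0,"z":-0.035,"rx":0,"ry":0,"rz":0},{"x":0,"y":0,"z":-0.035,"rx":0,"ry":0,"rz":0},{"x":0.0055,"y":0.016,"z":0,"rx":0,"ry":0,"rz":0},{"x":0.0055,"y":0.015,"z":0,"rx":0,"ry":0,"rz":0},{"x":0.0055,"y":0.015,"z":0,"rx":0,"ry":0,"rz":0},{"x":0,"y":0,"z":0,"rx":0,"ry":0,"rz":0}]' 255
python3 - <<'E'
from h import *
look('scene',[(k,'mark_of') for k in ('lid_tab','lid_hinge')],'s3.png')
look('top',[(k,'mark_of') for k in ('lid_tab','lid_hinge')])
s=readout.read_state();print({k:np.round(s[k],4).tolist() for k in ('joint_pos','tool_pos','tcp_rot')})
E
```

```text
t: 6.95
tool_pos: [0.4796, -0.0269, 0.2995]
tcp_rot: [180.0, -0.0, 70.3]
ft_force: [0.1, -0.5, 0.4]
grip_width: -0.002
grasp_force: 0.0
scene lid_tab mark_of []
scene lid_hinge mark_of [([0.514, -0.244, 0.003], 0.74), ([0.474, -0.034, 0.119], 0.71)]
top lid_tab mark_of [([0.48, -0.007, 0.304], 0.87)]
top lid_hinge mark_of [([0.474, -0.036, 0.122], 0.72)]
{'joint_pos': [-3.3268, 2.5999, -1.1072, 86.2675, -0.0067, 106.4376], 'tool_pos': [0.4791, -0.0279, 0.2997], 'tcp_rot': [179.9737, -0.0007, 70.2356]}
```

```bash
python3 -m inch '[{"x":-0.0085,"y":-0.040,"z":0,"rx":0,"ry":0,"rz":0.117},{"x":-0.0085,"y":-0.042,"z":0,"rx":-0.0295,"ry":-0.1275,"rz":0},{"x":-0.0085,"y":-0.042,"z":0,"rx":-0.0295,"ry":-0.1275,"rz":0},{"x":-0.0085,"y":-0.042,"z":0,"rx":-0.0295,"ry":-0.1275,"rz":0},{"x":-0.0085,"y":-0.042,"z":0,"rx":-0.0295,"ry":-0.1275,"rz":0},{"x":-0.0085,"y":-0.042,"z":-0.02,"rx":0,"ry":0,"rz":0},{"x":-0.0085,"y":-0.042,"z":-0.02,"rx":0,"ry":0,"rz":0},{"x":-0.0085,"y":-0.042,"z":-0.02,"rx":0,"ry":0,"rz":0},{"x":0,"y":0,"z":-0.03,"rx":0,"ry":0,"rz":0},{"x":0,"y":0,"z":0,"rx":0,"ry":0,"rz":0}]' 120
python3 - <<'E'
from h import *
s=readout.read_state();print({k:np.round(s[k],4).tolist() for k in ('joint_pos','tool_pos','tcp_rot')})
N=[(k,'mark_of') for k in ('tray_grip','tray_lip','prep_tray','riser_front')]
look('wrist',N+[('carrot_1_mid','mark_of')],'w3.png');look('scene',N);look('top',N)
E
```

```text
t: 8.25
tool_pos: [0.4083, -0.3608, 0.2045]
tcp_rot: [150.4, -0.3, 76.8]
ft_force: [0.6, 0.7, -0.3]
grip_width: 0.53
grasp_force: 0.0
{'joint_pos': [-50.253, -8.7161, -29.8585, 44.5969, 17.4987, 56.8112], 'tool_pos': [0.4083, -0.3608, 0.2045], 'tcp_rot': [150.4011, -0.2572, 76.793]}
wrist tray_grip mark_of [([0.459, -0.375, 0.04], 0.91)]
wrist tray_lip mark_of []
wrist prep_tray mark_of [([0.556, -0.399, 0.003], 0.65)]
wrist riser_front mark_of []
wrist carrot_1_mid mark_of [([0.57, -0.375, 0.025], 0.97)]
scene tray_grip mark_of [([0.46, -0.375, 0.046], 0.69)]
scene tray_lip mark_of [([0.652, -0.422, 0.008], 0.72)]
scene prep_tray mark_of [([0.558, -0.399, 0.004], 0.89), ([0.655, -0.423, 0.006], 0.33)]
scene riser_front mark_of [([0.443, -0.112, 0.004], 0.58)]
top tray_grip mark_of [([0.464, -0.377, 0.042], 0.76)]
top tray_lip mark_of [([0.48, -0.007, 0.305], 0.33)]
top prep_tray mark_of [([0.564, -0.398, -0.004], 0.92)]
top riser_front mark_of []
```

View pics/w3.png

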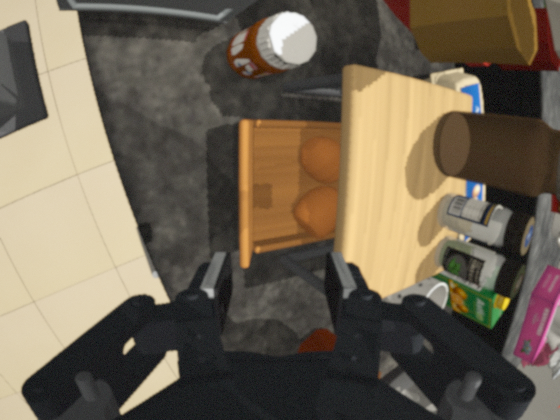

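The tray shows at (240–340, 120–265), with two of its carrots visible at (322,158) and (320,212). The wall's top edge is at column 244, parallel to the tool's x, and the bottle at (285,40) is well clear. I'll lower and grasp.

```bash
python3 -m inch '[{"x":0.003,"y":-0.004,"z":-0.036,"rx":0,"ry":0,"rz":0},{"x":0,"y":0,"z":-0.035,"rx":0,"ry":0,"rz":0},{"x":0.017,"y":-0.004,"z":-0.030,"rx":0,"ry":0,"rz":0},{"x":0.016,"y":-0.004,"z":-0.029,"rx":0,"ry":0,"rz":0},{"x":0.008,"y":-0.002,"z":-0.014,"rx":0,"ry":0,"rz":0},{"x":0.008,"y":-0.001,"z":-0.014,"rx":0,"ry":0,"rz":0},{"x":0,"y":0,"z":0,"rx":0,"ry":0,"rz":0}]'
python3 - <<'E'
from h import *
s=readout.read_state();print({k:np.round(s[k],4).tolist() for k in ('tool_pos','tcp_rot')})
look('wrist',[('tray_grip','mark_of')],'w4.png')
E
```

```text
t: 9.75
tool_pos: [0.4627, -0.3752, 0.0489]
tcp_rot: [150.2, -0.1, 77.0]
ft_force: [-0.4, 0.1, 0.6]
grip_width: 0.53
grasp_force: 0.0
{'tool_pos': [0.4627, -0.3752, 0.0489], 'tcp_rot': [150.1973, -0.113, 77.029]}
wrist tray_grip mark_of [([0.458, -0.375, 0.041], 0.72)]
```

View pics/w4.png

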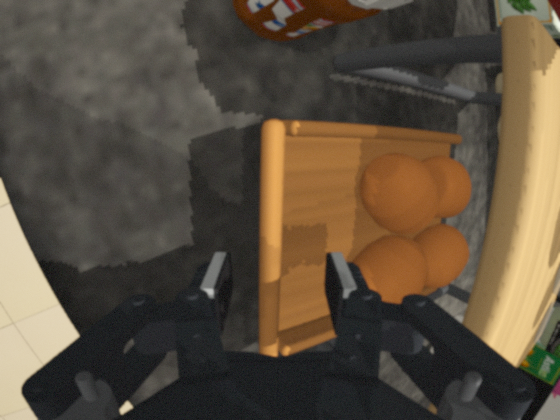

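The wall is centred between the fingers (column 271, pads at 225 and 332), and the carrots are clear of the front finger. I'll close now.

```bash
python3 -m inch '[{"x":-0.002,"y":0,"z":-0.002,"rx":0,"ry":0,"rz":0},{"x":0,"y":0,"z":0,"rx":0,"ry":0,"rz":0},{"x":0,"y":0,"z":0,"rx":0,"ry":0,"rz":0},{"x":0,"y":0,"z":0,"rx":0,"ry":0,"rz":0},{"x":0,"y":0,"z":0,"rx":0,"ry":0,"rz":0},{"x":0,"y":0,"z":0,"rx":0,"ry":0,"rz":0},{"x":0,"y":0,"z":0,"rx":0,"ry":0,"rz":0}]' 255
```

```text
t: 10.55
tool_pos: [0.461, -0.3763, 0.0495]
tcp_rot: [150.0, 0.0, 77.0]
ft_force: [-2.0, -0.6, 0.3]
grip_width: 0.092
grasp_force: 59.4
```

```bash
python3 -m inch '[{"x":0,"y":0,"z":0.004,"rx":0,"ry":0,"rz":0},{"x":-0.010,"y":0.002,"z":0.004,"rx":0,"ry":0,"rz":0},{"x":-0.017,"y":0.004,"z":0,"rx":0,"ry":0,"rz":0},{"x":-0.022,"y":0.005,"z":0,"rx":0,"ry":0,"rz":0},{"x":-0.022,"y":0.005,"z":0,"rx":0,"ry":0,"rz":0},{"x":-0.022,"y":0.005,"z":0,"rx":0,"ry":0,"rz":0},{"x":-0.022,"y":0.005,"z":0,"rx":0,"ry":0,"rz":0},{"x":-0.022,"y":0.005,"z":0,"rx":0,"ry":0,"rz":0},{"x":-0.022,"y":0.006,"z":0,"rx":0,"ry":0,"rz":0},{"x":-0.016,"y":0.004,"z":0,"rx":0,"ry":0,"rz":0}]'
python3 - <<'E'
from h import *
s=readout.read_state();print({k:np.round(s[k],4).tolist() for k in ('joint_pos','tool_pos','tcp_rot')})
look('top',[('carrot_1_mid','mark_of'),('tray_lip','mark_of'),('pill_bottle','mark_of'),('riser_front','mark_of')],'t2.png')
E
```

```text
t: 11.55
tool_pos: [0.2836, -0.3334, 0.0565]
tcp_rot: [150.1, -0.0, 76.9]
ft_force: [0.1, -0.5, -4.5]
grip_width: 0.087
grasp_force: 59.0
{'joint_pos': [-63.7299, -12.1151, -51.8512, 30.266, 22.6851, 43.3967], 'tool_pos': [0.2836, -0.3334, 0.0565], 'tcp_rot': [150.1128, -0.0287, 76.932]}
top carrot_1_mid mark_of [([0.395, -0.329, 0.036], 0.64), ([0.475, -0.037, 0.123], 0.56)]
top tray_lip mark_of [([0.48, -0.377, 0.014], 0.59)]
top pill_bottle mark_of [([0.518, -0.249, -0.001], 0.78), ([0.48, -0.01, 0.304], 0.61)]
top riser_front mark_of [([0.437, -0.399, 0.035], 0.61)]
```

View pics/t2.png

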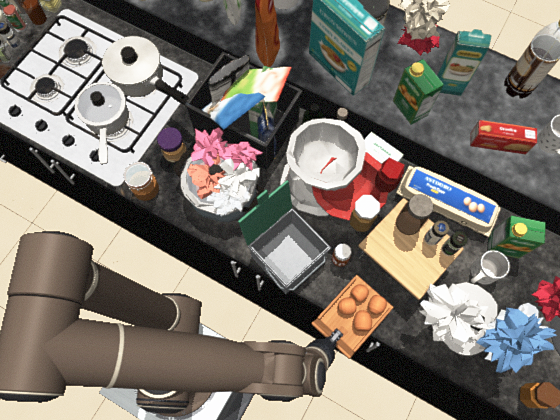

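All four carrots are on the tray at (340–385, 290–320), clear of the shelf, and the caddy is open. I'll lift and start turning.

```bash
python3 -m inch '[{"x":0,"y":0,"z":0.015,"rx":0,"ry":0,"rz":0},{"x":0,"y":0,"z":0.030,"rx":0,"ry":0,"rz":0},{"x":0,"y":0,"z":0.035,"rx":0,"ry":0,"rz":0},{"x":0,"y":0,"z":0.035,"rx":0,"ry":0,"rz":0.03},{"x":0.002,"y":0,"z":0.025,"rx":0,"ry":0,"rz":0.06},{"x":0.004,"y":0,"z":0.010,"rx":0,"ry":0,"rz":0.09},{"x":0.006,"y":0,"z":0.005,"rx":0,"ry":0,"rz":0.11},{"x":0.008,"y":0,"z":0,"rx":0,"ry":0,"rz":0.12},{"x":0.008,"y":0,"z":0,"rx":0,"ry":0,"rz":0.12},{"x":0.008,"y":0,"z":0,"rx":0,"ry":0,"rz":0.12}]'
python3 -c "
from h import *
s=readout.read_state();print({k:np.round(s[k],4).tolist() for k in ('joint_pos','tool_pos','tcp_rot')})"
```

```text
t: 12.8
tool_pos: [0.323, -0.3359, 0.2126]
tcp_rot: [150.0, 0.1, 114.6]
ft_force: [0.4, -0.8, -3.1]
grip_width: 0.093
grasp_force: 58.9
{'joint_pos': [-63.3633, -1.7458, -21.0674, 69.3666, 29.9432, 2.402], 'tool_pos': [0.323, -0.3359, 0.2126], 'tcp_rot': [150.0309, 0.1122, 114.5555]}
```

```bash
python3 -m inch '[{"x":0.006,"y":0.001,"z":0,"rx":0,"ry":0,"rz":0.12},{"x":0.006,"y":0.001,"z":0,"rx":0,"ry":0,"rz":0.12},{"x":0.006,"y":0.001,"z":0,"rx":0,"ry":0,"rz":0.12},{"x":0.006,"y":0.001,"z":0,"rx":0,"ry":0,"rz":0.12},{"x":0.006,"y":0.001,"z":0,"rx":0,"ry":0,"rz":0.12},{"x":0.006,"y":0.001,"z":0,"rx":0,"ry":0,"rz":0.10},{"x":0.004,"y":0,"z":0,"rx":0,"ry":0,"rz":0.06},{"x":0.002,"y":0,"z":0,"rx":0,"ry":0,"rz":0.038},{"x":0,"y":0,"z":0,"rx":0,"ry":0,"rz":0}]'
python3 - <<'E'
from h import *
s=readout.read_state();print({k:np.round(s[k],4).tolist() for k in ('joint_pos','tool_pos','tcp_rot')})
look('top',[('carrot_1_mid','mark_of'),('tray_lip','mark_of'),('lid_hinge','mark_of'),('caddy','mark_of'),('lid_tab','mark_of')],'t3.png')
E
```

```text
t: 13.7
tool_pos: [0.3659, -0.33, 0.2117]
tcp_rot: [150.1, 0.1, 160.1]
ft_force: [1.1, -0.7, -4.0]
grip_width: 0.092
grasp_force: 58.9
{'joint_pos': [-55.2853, 16.5839, -1.0207, 90.7674, 24.0518, -39.3299], 'tool_pos': [0.3659, -0.33, 0.2117], 'tcp_rot': [150.0698, 0.0769, 160.078]}
top carrot_1_mid mark_of [([0.373, -0.224, 0.193], 0.75)]
top tray_lip mark_of []
top lid_hinge mark_of [([0.474, -0.036, 0.122], 0.58)]
top caddy mark_of [([0.443, -0.112, 0.003], 0.74)]
top lid_tab mark_of [([0.479, -0.006, 0.308], 0.7)]
```

View pics/t3.png

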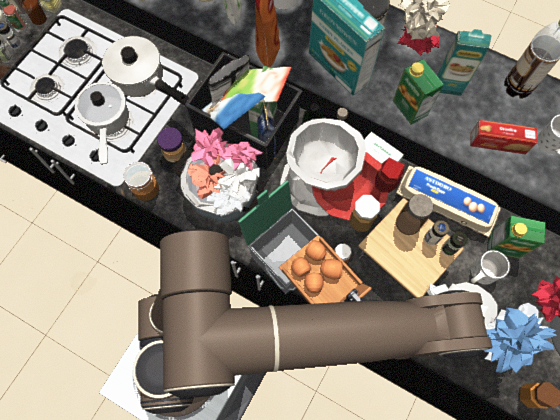

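The loaded tray is level, with its open end over the caddy's front half (280–370, 240–300) and all four carrots on it. I'll tip it about the lip.

```bash
python3 -m inch '[{"x":0.0016,"y":0.0044,"z":0.0159,"rx":-0.0855,"ry":0.0306,"rz":0},{"x":0.0021,"y":0.0058,"z":0.0154,"rx":-0.0855,"ry":0.0306,"rz":0},{"x":0.0026,"y":0.0073,"z":0.0148,"rx":-0.0855,"ry":0.0306,"rz":0},{"x":0.0032,"y":0.0088,"z":0.014,"rx":-0.0855,"ry":0.0306,"rz":0},{"x":0.0036,"y":0.0101,"z":0.0131,"rx":-0.0855,"ry":0.0306,"rz":0},{"x":0.004,"y":0.0113,"z":0.012,"rx":-0.0855,"ry":0.0306,"rz":0}]'
```

```text
t: 14.6
tool_pos: [0.3808, -0.2809, 0.299]
tcp_rot: [-178.6, 0.3, 159.9]
ft_force: [0.5, -0.8, -4.0]
grip_width: 0.089
grasp_force: 58.8
```

```bash
python3 -m inch '[{"x":0.0045,"y":0.0125,"z":0.0109,"rx":-0.0855,"ry":0.0306,"rz":0},{"x":0.0049,"y":0.0136,"z":0.0097,"rx":-0.0855,"ry":0.0306,"rz":0},{"x":0.0052,"y":0.0144,"z":0.0083,"rx":-0.0855,"ry":0.0306,"rz":0},{"x":0.0055,"y":0.0153,"z":0.0068,"rx":-0.0855,"ry":0.0306,"rz":0},{"x":0,"y":0,"z":0,"rx":0,"ry":0,"rz":0},{"x":0,"y":0,"z":0,"rx":0,"ry":0,"rz":0},{"x":0,"y":0,"z":0,"rx":0,"ry":0,"rz":0},{"x":0,"y":0,"z":0,"rx":0,"ry":0,"rz":0}]'
python3 - <<'E'
from h import *
s=readout.read_state();print({k:np.round(s[k],4).tolist() for k in ('joint_pos','tool_pos','tcp_rot')})
look('top',[('carrot_1_mid','mark_of')],'t4.png')
look('wrist',[('carrot_1_mid','mark_of')],'w5.png')
E
```

```text
t: 15.4
tool_pos: [0.4007, -0.2265, 0.3334]
tcp_rot: [-158.0, 0.3, 160.0]
ft_force: [0.1, -0.3, -2.3]
grip_width: 0.092
grasp_force: 59.0
{'joint_pos': [-16.4759, 0.2768, -1.7937, 89.0711, -21.9605, 3.8256], 'tool_pos': [0.4007, -0.2265, 0.3334], 'tcp_rot': [-158.0131, 0.2904, 159.9764]}
top carrot_1_mid mark_of [([0.457, -0.061, 0.035], 0.71), ([0.433, -0.142, 0.151], 0.39)]
wrist carrot_1_mid mark_of [([0.459, -0.062, 0.033], 0.69)]
```

View pics/w5.png

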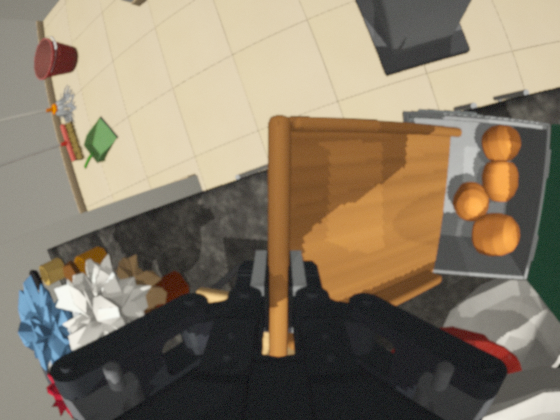

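All four carrots are in the caddy (472–500, 143–235) and the tray is empty. I'll untip it and turn back.

```bash
python3 -m inch '[{"x":-0.0053,"y":-0.0148,"z":-0.010,"rx":0.122,"ry":-0.0437,"rz":0},{"x":-0.0053,"y":-0.0148,"z":-0.0145,"rx":0.122,"ry":-0.0437,"rz":0},{"x":-0.0053,"y":-0.0148,"z":-0.0145,"rx":0.122,"ry":-0.0437,"rz":0},{"x":-0.0053,"y":-0.0148,"z":-0.0145,"rx":0.122,"ry":-0.0437,"rz":0},{"x":-0.0053,"y":-0.0148,"z":-0.0145,"rx":0.122,"ry":-0.0437,"rz":0},{"x":-0.0053,"y":-0.0148,"z":-0.0145,"rx":0.122,"ry":-0.0437,"rz":0},{"x":-0.0053,"y":-0.0148,"z":-0.0145,"rx":0.122,"ry":-0.0437,"rz":0},{"x":0,"y":0,"z":0,"rx":0,"ry":0,"rz":0}]'
python3 -m inch '[{"x":-0.0082,"y":0,"z":0,"rx":0,"ry":0,"rz":-0.14},{"x":-0.0082,"y":0,"z":0,"rx":0,"ry":0,"rz":-0.14},{"x":-0.0082,"y":0,"z":0,"rx":0,"ry":0,"rz":-0.14},{"x":-0.0082,"y":0,"z":0,"rx":0,"ry":0,"rz":-0.14},{"x":-0.0082,"y":0,"z":0,"rx":0,"ry":0,"rz":-0.14},{"x":-0.0082,"y":0,"z":0,"rx":0,"ry":0,"rz":-0.14},{"x":-0.0082,"y":0,"z":0,"rx":0,"ry":0,"rz":-0.14},{"x":-0.0082,"y":0,"z":0,"rx":0,"ry":0,"rz":-0.14},{"x":-0.0082,"y":0,"z":0,"rx":0,"ry":0,"rz":-0.14},{"x":-0.0082,"y":0,"z":0,"rx":0,"ry":0,"rz":-0.14}]'
```

```text
t: 16.4
tool_pos: [0.3618, -0.3328, 0.2304]
tcp_rot: [149.7, -0.5, 159.6]
ft_force: [-0.4, 0.5, -3.2]
grip_width: 0.092
grasp_force: 59.1
t: 17.4
tool_pos: [0.2813, -0.329, 0.2369]
tcp_rot: [150.1, 0.1, 79.3]
ft_force: [-0.1, 0.2, -2.6]
grip_width: 0.092
grasp_force: 59.1
```

```bash
python3 -m inch '[{"x":0,"y":-0.003,"z":-0.035,"rx":0,"ry":0,"rz":-0.03},{"x":0,"y":-0.002,"z":-0.04,"rx":0,"ry":0,"rz":0},{"x":0,"y":0,"z":-0.04,"rx":0,"ry":0,"rz":0},{"x":0,"y":0,"z":-0.04,"rx":0,"ry":0,"rz":0},{"x":0,"y":0,"z":-0.018,"rx":0,"ry":0,"rz":0},{"x":0,"y":0,"z":0,"rx":0,"ry":0,"rz":0},{"x":0,"y":0,"z":0,"rx":0,"ry":0,"rz":0}]'
python3 - <<'E'
from h import *
s=readout.read_state();print({k:np.round(s[k],4).tolist() for k in ('tool_pos','tcp_rot')})
look('wrist',[('tray_lip','mark_of')],'w6.png')
E
```

```text
t: 18.1
tool_pos: [0.2824, -0.3344, 0.0644]
tcp_rot: [150.0, 0.1, 78.0]
ft_force: [-0.2, -0.2, -2.4]
grip_width: 0.086
grasp_force: 59.1
{'tool_pos': [0.2824, -0.3344, 0.0644], 'tcp_rot': [150.0453, 0.0776, 78.0171]}
wrist tray_lip mark_of [([0.479, -0.377, 0.023], 0.6)]
```

View pics/w6.png

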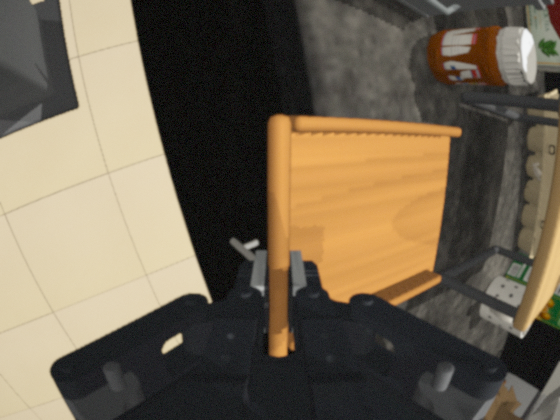

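The empty tray is lined up with the gap between the steel legs. I'll slide it back along the way it came.

```bash
python3 -m inch '[{"x":0.010,"y":-0.0023,"z":-0.004,"rx":0,"ry":0,"rz":-0.0175},{"x":0.022,"y":-0.0052,"z":-0.003,"rx":0,"ry":0,"rz":0},{"x":0.025,"y":-0.0058,"z":0,"rx":0,"ry":0,"rz":0},{"x":0.025,"y":-0.0058,"z":0,"rx":0,"ry":0,"rz":0},{"x":0.025,"y":-0.0058,"z":0,"rx":0,"ry":0,"rz":0},{"x":0.025,"y":-0.0058,"z":0,"rx":0,"ry":0,"rz":0},{"x":0.025,"y":-0.0058,"z":0,"rx":0,"ry":0,"rz":0},{"x":0.0216,"y":-0.0054,"z":0,"rx":0,"ry":0,"rz":0},{"x":0,"y":0,"z":-0.004,"rx":0,"ry":0,"rz":0},{"x":0,"y":0,"z":-0.002,"rx":0,"ry":0,"rz":0}]'
```

```text
t: 19.2
tool_pos: [0.4614, -0.3764, 0.0512]
tcp_rot: [150.0, 0.1, 77.0]
ft_force: [-1.0, 0.3, -3.1]
grip_width: 0.092
grasp_force: 59.1
```

```bash
python3 -m inch '[{"x":0,"y":0,"z":-0.0015,"rx":0,"ry":0,"rz":0},{"x":0,"y":0,"z":-0.0005,"rx":0,"ry":0,"rz":0},{"x":0,"y":0,"z":0,"rx":0,"ry":0,"rz":0}]'
python3 -m inch '[{"x":0,"y":0,"z":0,"rx":0,"ry":0,"rz":0},{"x":0,"y":0,"z":0,"rx":0,"ry":0,"rz":0},{"x":0,"y":0,"z":0,"rx":0,"ry":0,"rz":0},{"x":0,"y":0,"z":0,"rx":0,"ry":0,"rz":0}]' 125
python3 -m inch '[{"x":-0.008,"y":0.002,"z":0.014,"rx":0,"ry":0,"rz":0},{"x":-0.016,"y":0.004,"z":0.029,"rx":0,"ry":0,"rz":0},{"x":-0.017,"y":0.004,"z":0.030,"rx":0,"ry":0,"rz":0},{"x":-0.016,"y":0.003,"z":0.029,"rx":0,"ry":0,"rz":0},{"x":0,"y":0.01,"z":0.04,"rx":0,"ry":0,"rz":0},{"x":0,"y":0.02,"z":0.035,"rx":0,"ry":0,"rz":0},{"x":0,"y":0.03,"z":0.03,"rx":0,"ry":0,"rz":0},{"x":0,"y":0.03,"z":0.03,"rx":0,"ry":0,"rz":0}]'
python3 - <<'E'
from h import *
N=[(k,'mark_of') for k in ('prep_tray','tray_grip','tray_lip','pill_bottle','storage_jar','lid_tab','lid_hinge')]
look('scene',N,'s5.png');look('top',N[:4]+N[5:],'t5.png')
s=readout.read_state();print({k:np.round(s[k],4).tolist() for k in ('joint_pos','tool_pos','tcp_rot')})
E
```

```text
t: 19.5
tool_pos: [0.4607, -0.3764, 0.0493]
tcp_rot: [150.0, 0.0, 77.0]
ft_force: [-1.0, 1.3, 1.7]
grip_width: 0.089
grasp_force: 59.9
t: 19.9
tool_pos: [0.4608, -0.3763, 0.0485]
tcp_rot: [150.1, 0.0, 77.0]
ft_force: [0.1, -0.9, 0.3]
grip_width: 0.511
grasp_force: 0.0
t: 20.7
tool_pos: [0.4035, -0.2726, 0.2869]
tcp_rot: [150.0, 0.0, 76.9]
ft_force: [0.6, 0.4, 1.3]
grip_width: 0.508
grasp_force: 0.0
scene prep_tray mark_of [([0.562, -0.398, -0.002], 0.92), ([0.517, -0.246, 0.003], 0.55)]
scene tray_grip mark_of [([0.461, -0.375, 0.044], 0.77)]
scene tray_lip mark_of [([0.657, -0.42, 0.006], 0.59)]
scene pill_bottle mark_of [([0.518, -0.246, 0.005], 0.83)]
scene storage_jar mark_of []
scene lid_tab mark_of []
scene lid_hinge mark_of [([0.472, -0.033, 0.121], 0.62)]
top prep_tray mark_of [([0.569, -0.399, -0.002], 0.71), ([0.472, -0.098, 0.027], 0.48)]
top tray_grip mark_of [([0.463, -0.375, 0.044], 0.8), ([0.57, -0.397, 0.002], 0.44)]
top tray_lip mark_of []
top pill_bottle mark_of [([0.473, -0.098, 0.03], 0.63), ([0.521, -0.249, 0.002], 0.52)]
top lid_tab mark_of [([0.478, -0.008, 0.308], 0.69)]
top lid_hinge mark_of [([0.474, -0.036, 0.122], 0.72)]
{'joint_pos': [-41.9787, -17.819, -26.8344, 54.2711, 13.9693, 64.3595], 'tool_pos': [0.4038, -0.2734, 0.285], 'tcp_rot': [150.0943, 0.0069, 76.9924]}
```

```bash
python3 -m inch '[{"x":0,"y":0.01,"z":0.04,"rx":0.0295,"ry":0.1275,"rz":0},{"x":0.01,"y":0.02,"z":0.035,"rx":0.0295,"ry":0.1275,"rz":0},{"x":0.012,"y":0.038,"z":0.005,"rx":0.0295,"ry":0.1275,"rz":0},{"x":0.012,"y":0.040,"z":0,"rx":0.0295,"ry":0.1275,"rz":0},{"x":0.012,"y":0.040,"z":0,"rx":0,"ry":0,"rz":-0.117},{"x":0.012,"y":0.040,"z":0,"rx":0,"ry":0,"rz":0},{"x":0.012,"y":0.040,"z":0,"rx":0,"ry":0,"rz":0},{"x":0.012,"y":0.040,"z":0,"rx":0,"ry":0,"rz":0},{"x":0.010,"y":0.030,"z":0,"rx":0,"ry":0,"rz":0},{"x":0,"y":0,"z":0,"rx":0,"ry":0,"rz":0}]' 255
```

```text
t: 22.45
tool_pos: [0.497, 0.0278, 0.3642]
tcp_rot: [-179.9, -0.0, 70.6]
ft_force: [0.0, -0.7, 1.1]
grip_width: -0.0
grasp_force: 0.0
```

View pics/t5.png

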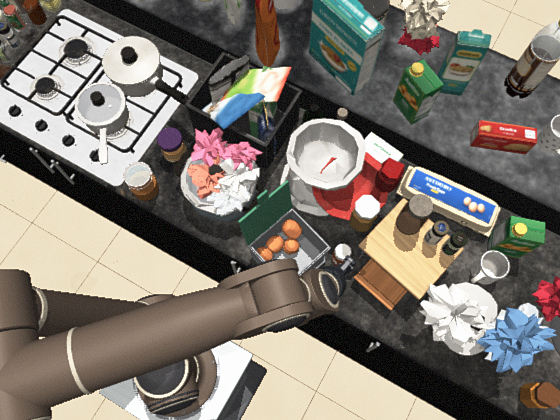

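The tray is back under the shelf, the four carrots are in the caddy at (262–297, 228–255), and the bottle is unmoved. I'll lower behind the lid and work out the closing arc.

```bash
python3 -m inch '[{"x":0,"y":0,"z":-0.025,"rx":0,"ry":0,"rz":0},{"x":0,"y":0,"z":-0.02,"rx":0,"ry":0,"rz":0},{"x":0,"y":0,"z":-0.005,"rx":0,"ry":0,"rz":0},{"x":0,"y":0,"z":0,"rx":0,"ry":0,"rz":0}]'
python3 - <<'E'
from h import *
s=readout.read_state();P=np.array(s['tool_pos']);print(P)
H=np.array([.474,-.036,.122]);u=np.array([.337,.941,0])
for d in [99,90,81,73,65,57,49,41,33,26,19,13,8,4,1,-1]:
    a=np.radians(d);h=-.18*np.cos(a)+.009*np.sin(a)+.011;z=.18*np.sin(a)+.009*np.cos(a)+.019
    Q=H+u*h+[0,0,z];print(d,np.round(Q-P,4).tolist(),np.round(Q,3).tolist());P=Q
E
```

```text
t: 22.85
tool_pos: [0.4954, 0.0242, 0.3147]
tcp_rot: [-179.9, 0.0, 70.3]
ft_force: [0.6, 0.5, 1.4]
grip_width: -0.001
grasp_force: 0.0
[0.49543492 0.02417113 0.31465362]
99 [-0.0052, -0.015, 0.0027] [0.49, 0.009, 0.317]
90 [-0.0095, -0.0264, 0.0036] [0.481, -0.017, 0.321]
81 [-0.0095, -0.0266, -0.0008] [0.471, -0.044, 0.32]
73 [-0.0083, -0.0233, -0.0044] [0.463, -0.067, 0.316]
65 [-0.0081, -0.0225, -0.0078] [0.455, -0.09, 0.308]
57 [-0.0076, -0.0212, -0.0111] [0.447, -0.111, 0.297]
49 [-0.007, -0.0196, -0.0141] [0.44, -0.13, 0.283]
41 [-0.0063, -0.0175, -0.0169] [0.434, -0.148, 0.266]
33 [-0.0054, -0.0152, -0.0193] [0.428, -0.163, 0.247]
26 [-0.004, -0.0111, -0.0186] [0.425, -0.174, 0.228]
19 [-0.0032, -0.0089, -0.0199] [0.421, -0.183, 0.208]
13 [-0.0021, -0.0057, -0.0179] [0.419, -0.189, 0.19]
8 [-0.0012, -0.0034, -0.0153] [0.418, -0.192, 0.175]
4 [-0.0007, -0.0018, -0.0124] [0.417, -0.194, 0.163]
1 [-0.0003, -0.0008, -0.0094] [0.417, -0.195, 0.153]
-1 [-0.0001, -0.0003, -0.0063] [0.417, -0.195, 0.147]
```

```bash
python3 -m inch '[{"x":-0.0052,"y":-0.015,"z":0,"rx":0,"ry":0,"rz":0},{"x":-0.0095,"y":-0.0264,"z":0.002,"rx":0,"ry":0,"rz":0},{"x":-0.0095,"y":-0.0266,"z":0,"rx":0,"ry":0,"rz":0},{"x":-0.0083,"y":-0.0233,"z":-0.003,"rx":0,"ry":0,"rz":0},{"x":-0.0081,"y":-0.0225,"z":-0.0078,"rx":0,"ry":0,"rz":0},{"x":-0.0076,"y":-0.0212,"z":-0.0111,"rx":0,"ry":0,"rz":0}]'
python3 -m inch '[{"x":-0.007,"y":-0.0196,"z":-0.0141,"rx":0,"ry":0,"rz":0},{"x":-0.0063,"y":-0.0175,"z":-0.0169,"rx":0,"ry":0,"rz":0},{"x":-0.0054,"y":-0.0152,"z":-0.0193,"rx":0,"ry":0,"rz":0},{"x":-0.004,"y":-0.0111,"z":-0.0186,"rx":0,"ry":0,"rz":0},{"x":-0.0032,"y":-0.0089,"z":-0.0199,"rx":0,"ry":0,"rz":0}]'
```

```text
t: 23.45
tool_pos: [0.448, -0.1117, 0.2971]
tcp_rot: [179.8, -0.0, 70.3]
ft_force: [1.1, -0.2, 0.9]
grip_width: 0.003
grasp_force: 0.3
t: 23.95
tool_pos: [0.4221, -0.1841, 0.2075]
tcp_rot: [179.8, 0.0, 70.2]
ft_force: [1.2, 1.5, 0.5]
grip_width: 0.001
grasp_force: 0.2
```

```bash
python3 -m inch '[{"x":-0.0021,"y":-0.0057,"z":-0.0179,"rx":0,"ry":0,"rz":0},{"x":-0.0012,"y":-0.0034,"z":-0.0153,"rx":0,"ry":0,"rz":0},{"x":-0.0007,"y":-0.0018,"z":-0.0104,"rx":0,"ry":0,"rz":0}]'
python3 - <<'E'
from h import *
N=[(k,'mark_of') for k in ('lid_tab','lid_hinge')]
look('scene',N);look('top',N)
E
```

```text
t: 24.25
tool_pos: [0.4179, -0.1944, 0.1631]
tcp_rot: [179.9, 0.0, 70.2]
ft_force: [0.4, -1.3, -0.3]
grip_width: 0.002
grasp_force: 0.2
scene lid_tab mark_of [([0.415, -0.21, 0.144], 0.86)]
scene lid_hinge mark_of [([0.472, -0.033, 0.121], 0.59)]
top lid_tab mark_of [([0.415, -0.209, 0.142], 0.92)]
top lid_hinge mark_of []
```

Tracking well, with about 5° left. I'll press on gently.

```bash
python3 -m inch '[{"x":0,"y":-0.001,"z":-0.007,"rx":0,"ry":0,"rz":0},{"x":0,"y":0,"z":-0.005,"rx":0,"ry":0,"rz":0},{"x":0,"y":0,"z":0,"rx":0,"ry":0,"rz":0}]'
```

```text
t: 24.85
tool_pos: [0.4174, -0.1943, 0.1499]
tcp_rot: [-179.9, -0.0, 70.3]
ft_force: [-0.7, 0.3, 1.0]
grip_width: 0.003
grasp_force: 0.0
```

```bash
python3 -m inch '[{"x":0,"y":0,"z":-0.002,"rx":0,"ry":0,"rz":0},{"x":0,"y":0,"z":-0.001,"rx":0,"ry":0,"rz":0},{"x":0,"y":0,"z":0,"rx":0,"ry":0,"rz":0}]'
```

```text
t: 25.15
tool_pos: [0.4177, -0.1945, 0.1478]
tcp_rot: [180.0, -0.0, 70.3]
ft_force: [-0.2, -0.0, 0.2]
grip_width: -0.002
grasp_force: 0.0
```

```bash
python3 -m inch '[{"x":0,"y":0,"z":-0.002,"rx":0,"ry":0,"rz":0},{"x":0,"y":0,"z":-0.001,"rx":0,"ry":0,"rz":0},{"x":0,"y":0,"z":0,"rx":0,"ry":0,"rz":0}]'
```

```text
t: 25.45
tool_pos: [0.418, -0.1946, 0.1473]
tcp_rot: [179.9, 0.0, 70.3]
ft_force: [-6.1, 2.9, 18.7]
grip_width: -0.0
grasp_force: 9.4
```

```bash
python3 -m inch '[{"x":0,"y":0,"z":-0.002,"rx":0,"ry":0,"rz":0},{"x":0,"y":0,"z":0,"rx":0,"ry":0,"rz":0}]'
```

```text
t: 25.65
tool_pos: [0.4181, -0.1946, 0.147]
tcp_rot: [179.8, 0.0, 70.3]
ft_force: [-11.1, 5.0, 29.6]
grip_width: 0.001
grasp_force: 15.6
```

The lid is hard on its stop: the force rises with no travel. I'll retreat and check.

```bash
python3 -m inch '[{"x":0,"y":0,"z":0.02,"rx":0,"ry":0,"rz":0},{"x":-0.01,"y":0,"z":0.04,"rx":0,"ry":0,"rz":0},{"x":-0.03,"y":0,"z":0.03,"rx":0,"ry":0,"rz":0},{"x":-0.04,"y":0,"z":0.02,"rx":0,"ry":0,"rz":0},{"x":-0.04,"y":0,"z":0.01,"rx":0,"ry":0,"rz":0},{"x":0,"y":0,"z":0,"rx":0,"ry":0,"rz":0}]'
python3 - <<'E'
from h import *
N=[(k,'mark_of') for k in ('lid_tab','lid_hinge','prep_tray','tray_grip','tray_lip','pill_bottle')]
look('scene',N+[('storage_jar','mark_of')],'s6.png');look('top',N)
E
```

```text
t: 26.25
tool_pos: [0.2951, -0.1943, 0.265]
tcp_rot: [179.8, 0.1, 70.2]
ft_force: [-0.1, -0.4, -0.2]
grip_width: 0.0
grasp_force: 0.0
scene lid_tab mark_of [([0.413, -0.21, 0.126], 0.86)]
scene lid_hinge mark_of [([0.473, -0.032, 0.122], 0.88)]
scene prep_tray mark_of [([0.565, -0.399, -0.0], 0.94)]
scene tray_grip mark_of [([0.462, -0.377, 0.048], 0.65)]
scene tray_lip mark_of [([0.656, -0.422, 0.009], 0.69)]
scene pill_bottle mark_of [([0.52, -0.248, 0.004], 0.71)]
scene storage_jar mark_of []
top lid_tab mark_of []
top lid_hinge mark_of []
top prep_tray mark_of [([0.565, -0.395, -0.003], 0.84)]
top tray_grip mark_of [([0.462, -0.379, 0.044], 0.77)]
top tray_lip mark_of []
top pill_bottle mark_of [([0.52, -0.248, -0.0], 0.73)]
```

View pics/s6.png

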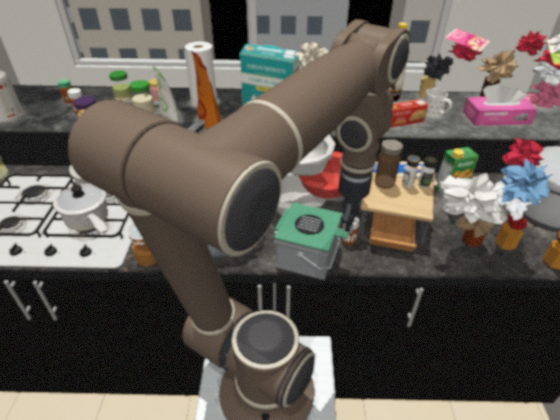

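The caddy is shut (310,225), the empty tray is under the shelf (395,235), the bottle is still in place (350,230) and the gripper is clear.

```bash
python3 -c "
from station import sign_off
print(sign_off())"
```

```text
the job is handed in; nothing more can be done
None
```

The job is handed in: all four carrot ends are in the shut caddy, the empty tray is flat back under the shelf where it started, and the bottle stands where it was. The jar was hidden behind the arm in the last pictures, but the gripper never went near it. It took about 26 s of the 72 s allowed.

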